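# Pattern weight into its tin, lid on

### The arm

A 6-joint arm with a two-finger parallel gripper is mounted at the origin on the work surface. World frame = base frame: x ahead of the robot, y to its left, z up, the work surface at z = 0. Lengths are in m, angles in rad, forces in N, time in s.
With the tool pointing down it reaches from about 0.35 to 0.875 m from the base axis. Payload 4.2 kg.
Tool frame: the origin (TCP) lies between the finger pads; the fingertips stand 11 mm ahead of it and the grasp point (between the pads) lies 8 mm behind it (ctrl.tcp_to_tips is the distance from the TCP to the fingertips, in m); z points along the fingers, y is the line along which they close (so a half turn about z gives the same grasp; the last joint's range is limited). The gripper opens to 87 mm and grips with 3 to 60 N. Pads are 19 mm wide; open, the fingers measure 117 mm over their backs; the gripper's body (75 mm by 190 mm) begins 51 mm behind the grasp point.
Start: joints at [-0.88, 0.385, 0.008, 0, -1.194, -0.259], TCP at [0.262, -0.568, 0.234] pointing down, gripper open.
Joint ranges: [-3.14, 3.14], [-1.21, 2.06], [-1.07, 1.41], [-3.16, 2.05], [-2.99, -0.16], [-3.1, 3.1]. Speed limits (rad/s): [2.79, 2.79, 3.14, 3.14, 3.14, 3.14].

### API

Orientations are given as a rotation vector (axis times angle).
In Python, from rig import ctrl, imaging gives the robot as it stands.
- The arm moves only by the tool step_arm, never from a script. Its argument "increments" is a list of rows, each an object with "delta_pos": the shift along the tool's x, y, z in mm, a list of three; "angular": the turn, a rotation vector about the tool's x, y, z in degrees, a list of three; "jaw": the opening, from -1 (shut) to 1 (fully open). A call has 1 to 8 rows; each row is the pose to reach, as a shift and turn from the pose commanded when the call began, along the tool's axes at that moment; what a row does not reach only later rows make up. A row lasts 1/12 s, in which the tool goes at most 41.7 mm and 7.16 degrees, less where a joint would pass 70% of its speed; a pose out of reach is approached as far as the arm can. A call with a gripper value outside its range is refused whole. The fingers move at their own pace and stop on an object; "newtons" is the grip in N (left out, the last holds). Time passes only in rows, so rows that repeat a pose let the fingers close. It gives the time, the measured TCP pose, the force, the opening and the grip force at its end, in the units of the state.
- ctrl.sense(): the state, without advancing time (a new reading comes with each control period).
- imaging.camera(name): name is "scene" or "top" or "wrist"; returns a dict with "color" (400x640x3 uint8, red, green, blue), "fx", "fy", "cx", "cy" (pixels), "position" and "orientation" of the camera in the world. Camera axes: x right, y down, z forward; pixel columns grow to the right and rows downward; lengths in m; the calibration is good to about 2 mm. A picture is of the moment at which its call begins. There is no depth.
- ctrl.finish_job(): hands the job in; it is judged then, once.
The state is a dict: "time": time; "joint_pos": joint angles; "qvel": joint speeds; "joint_torque": joint torques, N m; "position": TCP position; "eef_rot": TCP orientation; "wrist_force": force on the tool from outside, world axes, zero at the start; "torque": the same for the moment, N m; "grip_width": finger opening in m; "finger_force": force on a finger pad.
Only numpy, scipy, OpenCV 4.12 (cv2) and the standard library are available. Lean on these libraries where they do the work, as an engineer would, in place of code of your own. Each camera call takes 0.05 s, during which the arm holds its last target. There are 200 camera calls.

### The job

Put the round steel pattern weight away: stand it upright in the wide, open round tin, then put the tin's own lid, the large round one with the black knob, on the tin right way up and fully home. The square weight, the small tin and the other two lids are not part of this.

Things in the scene. Friction and masses are not known exactly. Their poses are not given: they have to be found in the camera images.
- tin: Wide open round tin of bare metal, loose (0.5 kg), to the left or right of the weight: outer diameter 170 mm, height 65, wall 3 (inside 164), floor 4 thick. Origin: centre of its underside; z up its axis, yaw means nothing. Bystanders: a narrow round tin (90 wide, 85 tall) and a square box.
- lid: Large round metal lid, loose (0.22 kg), right way up on the table, across from the tin. Origin: centre of its underside; z up. Plug 144 mm wide, 0 to 8 mm up (lower edge tapered to 132); plate 184 wide, 8 to 13 up; straight black knob 30 wide, 13 to 45 up. On the tin: plate on rim, plug inside with 10 mm play, origin 57 above the tin's. Bystanders: a 100 mm round lid, a square lid.
- weight: Round pattern weight of bare steel, loose (0.42 kg), standing between tin and lid: cylinder 50 mm in diameter, 30 tall, gripped across its sides; on top a neck 12 wide and a small knob 20 wide, 35 to 45 up. Origin: centre of its underside; z up its axis, yaw means nothing. Bystander: a square block weight (42 mm) nearer the robot.
There are look-alikes about, which are no part of the job. What is shaped like the lid but red or yellow is not meant.

How it is judged:
By the outcome, as a careful person would: the job done as asked, in the order asked, and still so for the second after the job is handed in, with the robot touching nothing.
It also fails if it takes over 54 s, if anything falls off the work surface, if the arm or the gripper's body presses on something with over 40 N, if the wrist force passes 120 N, or if a joint passes its speed limit or range.

## Working session

There is one attempt and no reset: what is moved stays moved. The work goes in short steps, Python scripts to look and compute and a tool call to move; the robot and the scene stay as the last step left them, time stands still between calls to the robot, and variables do not carry over. Pictures are saved under pics/ and viewed, at most 10 in all, crops included, and the job is handed in when it is done.

Besides the shell and the picture viewer there is one more tool, called after "Call:" as a command line: name --argument value ..., lists and objects as JSON in quotes. step_arm: Moves the arm, as the interface text tells. Its arguments: {"type":"object","properties":{"increments":{"type":"array","items":{"type":"object","properties":{"delta_pos":{"type":"array","items":{"type":"number"}},"angular":{"type":"array","items":{"type":"number"}},"jaw":{"type":"number"}}}},"newtons":{"type":"number"}},"required":["increments"]}

```bash
mkdir -p pics; cat > h.py <<'E'
import numpy as np, cv2
from scipy.spatial.transform import Rotation as R
from rig import ctrl, imaging
def rot(o):
    o=np.array(o,float)
    if o.shape==(3,3): return o
    return (R.from_rotvec(o) if o.size==3 else R.from_quat(o)).as_matrix()
def shot(n,f=None):
    c=imaging.camera(n)
    if f: cv2.imwrite('pics/'+f,c['color'][:,:,::-1])
    return c
def ray(c,u,v,z):
    d=rot(c['orientation'])@np.array([(u-c['cx'])/c['fx'],(v-c['cy'])/c['fy'],1]); p=np.array(c['position'],float)
    return p+d*(z-p[2])/d[2]
def proj(c,P):
    q=rot(c['orientation']).T@(np.array(P)-np.array(c['position'])); return c['fx']*q[0]/q[2]+c['cx'],c['fy']*q[1]/q[2]+c['cy']
E
python3 - <<'E'
from h import *
for n in('top','scene'):
    c=shot(n,n+'1.png'); print(n,c['position'],c['orientation'],c['fx'],c['cx'],c['cy'])
print(ctrl.sense())
E
```

```text
top [0.38415596 0.10801529 1.10498997] [-2.21457036  2.14963165 -0.12945957] 431.9338125044636 325.7842453000313 197.8676263067076
scene [ 0.99036609 -0.3444131   0.74321662] [-2.18528426 -1.02396701  0.39759917] 430.98968709662074 318.73269183586535 197.91789932906096
{'time': 0.1, 'joint_pos': array([-8.80379718e-01,  3.85461511e-01,  6.77635740e-03, -4.22164292e-04,
       -1.19401437e+00, -2.58625037e-01]), 'qvel': array([ 0.00068838, -0.00152284,  0.00343105,  0.00174805,  0.00087326,
       -0.00053822]), 'joint_torque': array([-3.78199984e-04, -3.91691601e+01,  1.87935269e+01,  4.23186421e+00,
        1.34490352e-02, -7.41387521e-05]), 'position': array([ 0.26137332, -0.56715556,  0.23258726]), 'eef_rot': array([ 6.72649179e-01, -3.06820280e+00, -2.94036548e-03]), 'wrist_force': array([ 0.07943668, -0.18697058, -0.72305138]), 'torque': array([-0.04052738,  0.04771476, -0.03074455]), 'finger_force': 0.0, 'grip_width': 0.08698351243408628}
```

View pics/top1.png

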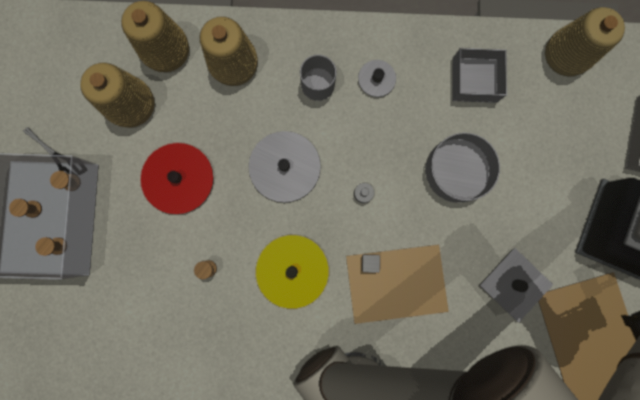

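View pics/scene1.png

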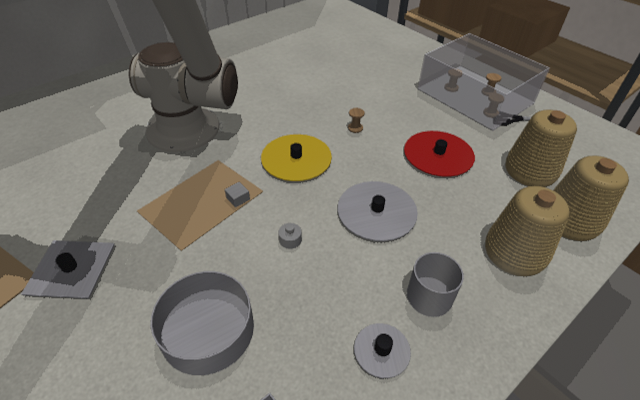

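The top view shows these candidates:
- **Lid:** the bare metal lid is at (284,167). Look-alikes are red (177,178), yellow (292,272), small round (377,78) and square (516,285).
- **Weight:** the round weight is at (364,192). Look-alikes are the square weight (371,263) and the wooden spool (205,270).
- **Tin:** the wide tin is at (463,168). Look-alikes are the narrow tin (318,77) and the square box (479,75).

My choices are lid (284,167), weight (364,192) and tin (463,168). In the scene view these are (377,210), (290,236) and (203,322).

```bash
python3 - <<'E'
from h import *
t=cv2.imread('pics/top1.png'); s=cv2.imread('pics/scene1.png')
cv2.imwrite('pics/crop1.png',np.vstack([cv2.resize(t[120:225,235:515],(800,300),interpolation=3),cv2.resize(s[180:375,140:430],(446,300),interpolation=3)[:, :].copy() if 0 else cv2.copyMakeBorder(cv2.resize(s[180:375,140:430],(446,300),interpolation=3),0,0,0,354,0)]))
ct=shot('top'); cs=shot('scene')
def blob(im,mask,u,v,r):
    m=np.zeros_like(mask); cv2.circle(m,(u,v),r,255,-1); m&=mask
    n,l,st,ce=cv2.connectedComponentsWithStats(m); k=1+np.argmax(st[1:,4]); return st[k],ce[k],(l==k)
def tri(a,b):
    A=[];B=[]
    for c,(u,v) in((ct,a),(cs,b)):
        d=rot(c['orientation'])@np.array([(u-c['cx'])/c['fx'],(v-c['cy'])/c['fy'],1]);d/=np.linalg.norm(d);M=np.eye(3)-np.outer(d,d)
        A.append(M);B.append(M@c['position'])
    return np.linalg.lstsq(np.vstack(A),np.hstack(B),rcond=None)[0]
gt=cv2.cvtColor(t,6);gs=cv2.cvtColor(s,6)
kt=blob(t,(gt<50).astype(np.uint8)*255,284,167,15);ks=blob(s,(gs<50).astype(np.uint8)*255,378,203,15)
print('knob',kt[0],kt[1],ks[0],ks[1],'tri',tri(kt[1],ks[1]))
# lid plate / tin rim: neutral-bluish pixels vs warm table
for n,im,c,(u,v,r,z) in(('lid',t,ct,(284,167,50,.013)),('lidS',s,cs,(377,210,52,.013)),('weight',t,ct,(364,192,20,.03)),('tin',t,ct,(463,168,50,.065))):
    f=im.astype(int); m=((f[:,:,0]-f[:,:,2]>-4)).astype(np.uint8)*255
    m=cv2.morphologyEx(m,cv2.MORPH_OPEN,np.ones((3,3)))
    st,ce,l=blob(im,m,u,v,r)
    cn=max(cv2.findContours(l.astype(np.uint8),0,1)[0],key=cv2.contourArea); e=cv2.fitEllipse(cv2.convexHull(cn))
    print(n,st,ce,e,ray(c,*e[0],z), e[1][1]/c['fx']*np.linalg.norm(ray(c,*e[0],z)-c['position']))
print(t[192,355:375].tolist(), t[100:104,400].tolist())
E
```

```text
knob [279 160  10  11  94] [283.5212766  165.08510638] [371 195  14  18 188] [377.73404255 203.63297872] tri [0.56875254 0.19505884 0.02913944]
lid [ 250  132   70   70 3876] [284.20485036 166.51393189] ((284.1365051269531, 166.52320861816406), (69.75508880615234, 70.4852294921875), 78.16410064697266) [0.56725117 0.19398865 0.013     ] 0.18122803505198198
lidS [ 337  181   80   61 3804] [376.88038906 211.07833859] ((376.97100830078125, 211.07371520996094), (60.01604461669922, 80.72068786621094), 99.09963989257812) [0.5750504  0.18995735 0.013     ] 0.18647074983970854
weight [358 188   7   4  22] [360.95454545 189.63636364] ((361.00152587890625, 189.5829315185547), (3.0984652042388916, 7.903024673461914), 100.59910583496094) [ 0.51215428 -0.00204721  0.03      ] 0.019909963542323418
tin [ 426  134   73   68 3892] [462.43036999 167.73818088] ((462.3556823730469, 167.81961059570312), (67.71400451660156, 73.27859497070312), 69.7044906616211) [ 0.56955437 -0.24653395  0.065     ] 0.18904305579018435
[[105, 108, 109], [117, 121, 121], [120, 123, 123], [120, 123, 123], [113, 116, 115], [96, 98, 99], [97, 99, 99], [112, 115, 116], [120, 124, 124], [121, 124, 124], [121, 124, 124], [119, 123, 123], [115, 119, 119], [110, 113, 113], [115, 119, 118], [121, 124, 124], [121, 125, 125], [118, 122, 122], [114, 120, 120], [114, 123, 124]] [[122, 136, 136], [122, 135, 136], [121, 134, 136], [121, 134, 135]]
```

View pics/crop1.png

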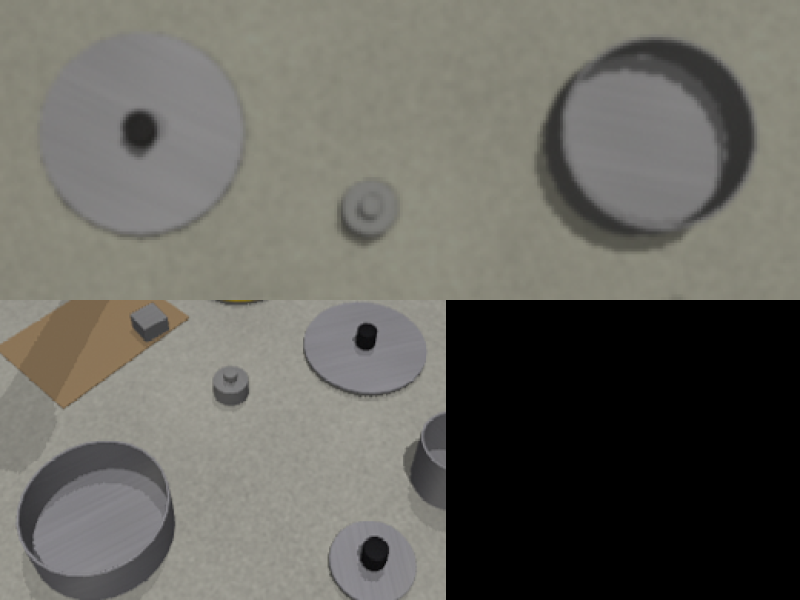

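The crop shows the plain metal lid with the black knob, the round weight with its small neck knob (centre about (364.5,192.5) in the top view) and the wide tin (rim centre about (464,168.6)). That confirms the choice. Next I'll compute the hover pose over the weight.

```bash
cat >> h.py <<'E'
def delta(p):
    s=ctrl.sense(); M=rot(s['eef_rot']); return M.T@(np.array(p)-s['position'])*1000
def tilt():
    M=rot(ctrl.sense()['eef_rot']); return np.degrees(R.from_matrix(M).inv().apply([0,0,-1])), np.degrees(np.arctan2(M[1,1],M[0,1]))
E
python3 - <<'E'
from h import *
ct=shot('top');cs=shot('scene')
print('w',ray(ct,364.5,192.5,.04),ray(cs,290.2,228,.045))
g=cv2.cvtColor(ct['color'],cv2.COLOR_RGB2GRAY)
print('tin',ray(ct,463.9,168.6,.065))
print(ct['position'],delta([.512,-.006,.2]),tilt())
E
```

```text
w [ 0.50393902 -0.00988718  0.04      ] [ 0.51085325 -0.00910341  0.045     ]
tin [ 0.56774049 -0.25034788  0.065     ]
[0.38415596 0.10801529 1.10498997] [-462.4635079   405.07226714   33.44654183] (array([-5.16583086e-03, -4.25265753e-02,  5.72957635e+01]), np.float64(114.73732352299551))
```

Call:
step_arm --increments '[{"delta_pos": [-230, 200, 17], "jaw": 1}, {"delta_pos": [-230, 200, 17], "jaw": 1}, {"delta_pos": [-230, 200, 17], "jaw": 1}, {"delta_pos": [-230, 200, 17], "jaw": 1}, {"delta_pos": [-230, 200, 17], "jaw": 1}, {"delta_pos": [-230, 200, 17], "jaw": 1}, {"delta_pos": [-230, 200, 17], "jaw": 1}, {"delta_pos": [-230, 200, 17], "jaw": 1}]'

```text
schema error: expected keys delta_pos, angular, jaw
```

Call:
step_arm --increments '[{"delta_pos": [-230, 200, 17], "jaw": 1}, {"delta_pos": [-230, 200, 17], "jaw": 1}, {"delta_pos": [-230, 200, 17], "jaw": 1}, {"delta_pos": [-230, 200, 17], "jaw": 1}, {"delta_pos": [-230, 200, 17], "jaw": 1}, {"delta_pos": [-230, 200, 17], "jaw": 1}, {"delta_pos": [-230, 200, 17], "jaw": 1}, {"delta_pos": [-230, 200, 17], "jaw": 1}]'

```text
schema error: expected keys delta_pos, angular, jaw
```

```bash
python3 - <<'E'
from h import *
c=shot('wrist','w1.png'); s=ctrl.sense(); print(s['time'],s['position'],s['joint_pos'],tilt(),c['position']);shot('top','top2.png')
print([proj(c,p) for p in([.507,-.009,.045],)])
E
```

```text
0.35 [ 0.26153304 -0.56748795  0.23330002] [-8.80377353e-01  3.84902515e-01  7.61018322e-03 -9.47245656e-05
 -1.19400569e+00 -2.58593862e-01] (array([-2.47295656e-03, -2.90797794e-02,  5.72957721e+01]), np.float64(114.73975760753754)) [ 0.19723385 -0.59746597  0.38381238]
[(np.float64(562.5482142865593), np.float64(449.8651495975356))]
```

View pics/w1.png

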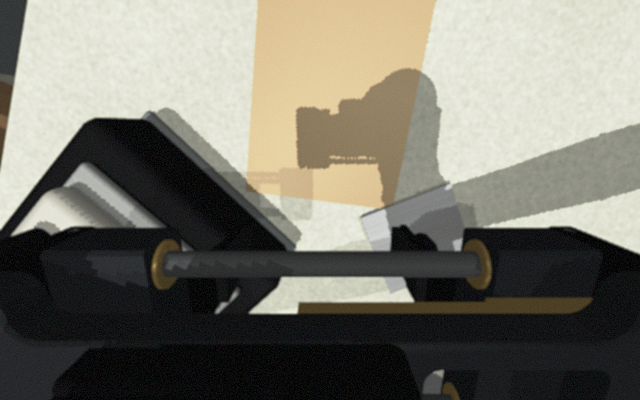

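The wrist view still shows the starting spot, because the move was refused: every row needs the "angular" key. I'll resend it.

Call:
step_arm --increments '[{"delta_pos": [-230, 200, 17], "angular": [0, 0, 0], "jaw": 1}, {"delta_pos": [-230, 200, 17], "angular": [0, 0, 0], "jaw": 1}, {"delta_pos": [-230, 200, 17], "angular": [0, 0, 0], "jaw": 1}, {"delta_pos": [-230, 200, 17], "angular": [0, 0, 0], "jaw": 1}, {"delta_pos": [-230, 200, 17], "angular": [0, 0, 0], "jaw": 1}, {"delta_pos": [-230, 200, 17], "angular": [0, 0, 0], "jaw": 1}, {"delta_pos": [-230, 200, 17], "angular": [0, 0, 0], "jaw": 1}, {"delta_pos": [-230, 200, 17], "angular": [0, 0, 0], "jaw": 1}]'

```text
time: 1.07
position: [0.3878, -0.2861, 0.2167]
eef_rot: [-0.679, 3.066, 0.001]
wrist_force: [-1.7, -0.2, -0.4]
grip_width: 0.0869
finger_force: 0.0
```

```bash
python3 - <<'E'
from h import *
s=ctrl.sense(); print(s['time'],s['position'],s['joint_pos'],tilt(),delta([.507,-.009,.2]))
# wrist cam offset in tool frame
c=shot('wrist');M=rot(ctrl.sense()['eef_rot']);print(M.T@(np.array(c['position'])-ctrl.sense()['position']),M.T@rot(c['orientation']))
E
```

```text
1.0667 [ 0.38783628 -0.28606674  0.21669385] [-2.98063877e-01  1.54307030e-01 -3.57290662e-01 -9.42200912e-04
 -1.05851656e+00 -8.36632342e-01] (array([ 6.05411775e-02, -8.77113167e-03,  5.72957469e+01]), np.float64(114.96025512734029)) [-224.93537052  200.9005163    16.96228864]
[ 7.12357641e-02 -1.25327067e-04 -1.50611020e-01] [[-1.49787191e-03 -9.65414782e-01 -2.60714508e-01]
 [ 9.99998084e-01 -1.77455377e-03  8.25851246e-04]
 [-1.25994091e-03 -2.60712772e-01  9.65415591e-01]]
```

Call:
step_arm --increments '[{"delta_pos": [-285, 200, 17], "angular": [0, 0, 0], "jaw": 1}, {"delta_pos": [-285, 200, 17], "angular": [0, 0, 0], "jaw": 1}, {"delta_pos": [-285, 200, 17], "angular": [0, 0, 0], "jaw": 1}, {"delta_pos": [-285, 200, 17], "angular": [0, 0, 0], "jaw": 1}, {"delta_pos": [-285, 200, 17], "angular": [0, 0, 0], "jaw": 1}, {"delta_pos": [-285, 200, 17], "angular": [0, 0, 0], "jaw": 1}, {"delta_pos": [-285, 200, 17], "angular": [0, 0, 0], "jaw": 1}, {"delta_pos": [-285, 200, 17], "angular": [0, 0, 0], "jaw": 1}]'

```text
time: 1.78
position: [0.5551, -0.0006, 0.2005]
eef_rot: [-0.673, 3.068, -0.0]
wrist_force: [0.1, -0.7, 0.6]
grip_width: 0.0873
finger_force: 0.0
```

Call:
step_arm --increments '[{"delta_pos": [-5, 0, 0], "angular": [0, 0, 0], "jaw": 1}, {"delta_pos": [-5, 0, 0], "angular": [0, 0, 0], "jaw": 1}]'

```text
time: 1.95
position: [0.5601, 0.0017, 0.1997]
eef_rot: [0.677, -3.067, 0.0]
wrist_force: [0.4, -0.8, -1.0]
grip_width: 0.0873
finger_force: 0.0
```

```bash
python3 - <<'E'
from h import *
c=shot('wrist','w2.png'); s=ctrl.sense(); print(s['time'],s['position'],tilt(),c['position'])
print(proj(c,[.507,-.009,.045]))
t=shot('top')
E
```

```text
2.0 [5.58969029e-01 3.56865019e-04 1.99770603e-01] (array([-6.75079122e-02, -8.96970900e-03,  5.72957390e+01]), np.float64(114.79551616681293)) [ 0.49592855 -0.02839545  0.35034521]
(np.float64(332.8136115261897), np.float64(141.34330838113175))
```

View pics/w2.png

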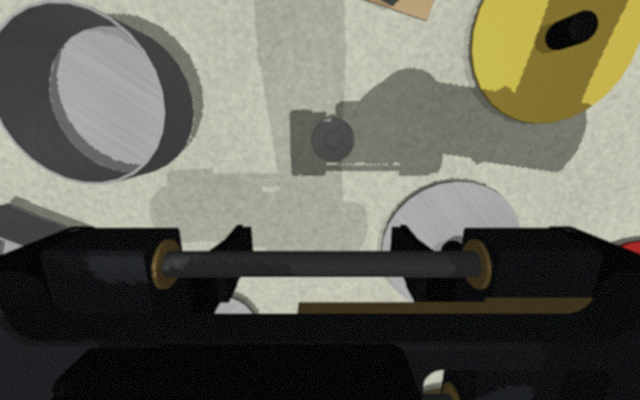

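The wrist view shows the weight, centred near (332,139), standing in the arm's shadow. The tin rim is at upper left, centred near (80,92), and the lid is partly hidden behind the gripper. I'll measure both.

```bash
python3 - <<'E'
from h import *
c=shot('wrist'); im=c['color']; g=cv2.cvtColor(im,cv2.COLOR_RGB2GRAY)
for z in(.03,.045): print(z,ray(c,332.5,139,z))
m=np.zeros(g.shape,np.uint8);cv2.circle(m,(332,139),28,255,-1)
b=((g<np.percentile(g[m>0],45))&(m>0)).astype(np.uint8)
h=cv2.HoughCircles(cv2.medianBlur(g,3),cv2.HOUGH_GRADIENT,1,20,param1=60,param2=12,minRadius=17,maxRadius=28)
if h is not None: print([x.round(1).tolist() for x in h[0] if np.hypot(x[0]-332,x[1]-139)<20])
# rim: outline points
for P in([.568,-.250],[.568,-.247],[.565,-.25]):
    q=np.array([proj(c,[P[0]+.085*np.cos(a),P[1]+.085*np.sin(a),.065]) for a in np.linspace(0,6.28,200)])
    print(P,q.min(0),q.max(0))
print(c['fx'])
s=ctrl.sense();w=ray(c,332.5,139,.032);print(w,delta([w[0],w[1],.016]))
E
```

```text
0.03 [ 0.50345269 -0.01142896  0.03      ]
0.045 [ 0.5030209 -0.0123133  0.045    ]
[[333.5, 142.5, 22.5]]
[0.568, -0.25] [-9.0975769  -3.69669713] [171.51934752 183.61765456]
[0.568, -0.247] [-5.80706792 -2.06927933] [174.4773486  184.78703022]
[0.565, -0.25] [-8.65920148 -7.2462482 ] [172.41210182 181.06307431]
277.8180131239509
[ 0.50339512 -0.01154688  0.032     ] [ 53.98364951  13.20004544 184.22395313]
```

Call:
step_arm --increments '[{"delta_pos": [52, 12.5, 60], "angular": [0, 0, 0], "jaw": 1}, {"delta_pos": [52, 12.5, 60], "angular": [0, 0, 0], "jaw": 1}, {"delta_pos": [52, 12.5, 110], "angular": [0, 0, 0], "jaw": 1}, {"delta_pos": [52, 12.5, 140], "angular": [0, 0, 0], "jaw": 1}, {"delta_pos": [52, 12.5, 160], "angular": [0, 0, 0], "jaw": 1}, {"delta_pos": [52, 12.5, 175], "angular": [0, 0, 0], "jaw": 1}, {"delta_pos": [52, 12.5, 185], "angular": [0, 0, 0], "jaw": 1}, {"delta_pos": [52, 12.5, 185], "angular": [0, 0, 0], "jaw": 1}]'

```text
time: 2.77
position: [0.5047, -0.0118, 0.0139]
eef_rot: [0.669, -3.066, 0.0]
wrist_force: [-0.0, -0.5, -0.2]
grip_width: 0.0869
finger_force: 0.0
```

Call:
step_arm --increments '[{"delta_pos": [0, 0, 0], "angular": [0, 0, 0], "jaw": -1}, {"delta_pos": [0, 0, 0], "angular": [0, 0, 0], "jaw": -1}, {"delta_pos": [0, 0, 0], "angular": [0, 0, 0], "jaw": -1}, {"delta_pos": [0, 0, 0], "angular": [0, 0, 0], "jaw": -1}, {"delta_pos": [0, 0, 0], "angular": [0, 0, 0], "jaw": -1}, {"delta_pos": [0, 0, 0], "angular": [0, 0, 0], "jaw": -1}, {"delta_pos": [0, 0, 0], "angular": [0, 0, 0], "jaw": -1}, {"delta_pos": [0, 0, 0], "angular": [0, 0, 0], "jaw": -1}]' --newtons 35

```text
time: 3.43
position: [0.5064, -0.01, 0.0157]
eef_rot: [-0.673, 3.068, 0.0]
wrist_force: [-0.5, 1.7, 3.6]
grip_width: 0.0493
finger_force: 35.0
```

```bash
python3 - <<'E'
from h import *
s=ctrl.sense(); print(s['time'],s['position'],tilt(),s['grip_width'],s['finger_force'],s['wrist_force'])
print(delta([.568,-.249,.13]))
E
```

```text
3.4333 [ 0.50640978 -0.01001022  0.01566758] (array([ 2.57104113e-02, -7.03182332e-03,  5.72957733e+01]), np.float64(114.74274032850026)) 0.04930614385512166 34.99823640100658 [-0.49290602  1.71035441  3.5911772 ]
[  44.04056858 -242.81384328 -114.38199605]
```

Call:
step_arm --increments '[{"delta_pos": [0, 0, -40], "angular": [0, 0, 0], "jaw": -1}, {"delta_pos": [0, 0, -80], "angular": [0, 0, 0], "jaw": -1}, {"delta_pos": [5, -30, -114], "angular": [0, 0, 0], "jaw": -1}, {"delta_pos": [12, -70, -114], "angular": [0, 0, 0], "jaw": -1}, {"delta_pos": [20, -110, -114], "angular": [0, 0, 0], "jaw": -1}, {"delta_pos": [27, -150, -114], "angular": [0, 0, 0], "jaw": -1}, {"delta_pos": [34, -190, -114], "angular": [0, 0, 0], "jaw": -1}, {"delta_pos": [41, -225, -114], "angular": [0, 0, 0], "jaw": -1}]'

```text
time: 4.1
position: [0.5626, -0.2339, 0.1279]
eef_rot: [0.671, -3.067, -0.002]
wrist_force: [0.1, 0.5, -4.6]
grip_width: 0.0495
finger_force: 35.0
```

Call:
step_arm --increments '[{"delta_pos": [3, -18, 0], "angular": [0, 0, 0], "jaw": -1}, {"delta_pos": [3, -18, 0], "angular": [0, 0, 0], "jaw": -1}, {"delta_pos": [3, -18, 0], "angular": [0, 0, 0], "jaw": -1}, {"delta_pos": [3, -18, 0], "angular": [0, 0, 0], "jaw": -1}]'

```text
time: 4.43
position: [0.5669, -0.2487, 0.1279]
eef_rot: [0.672, -3.066, -0.003]
wrist_force: [-0.7, -0.6, -4.4]
grip_width: 0.049
finger_force: 35.0
```

```bash
python3 - <<'E'
from h import *
s=ctrl.sense(); print(s['time'],s['position'],tilt(),s['grip_width'],s['finger_force'],s['wrist_force'])
print(delta([.568,-.249,.022]))
a=shot('scene')['color'];b=shot('top')['color']
cv2.imwrite('pics/p3.png',np.vstack([cv2.resize(a[180:380,60:380],(480,300),interpolation=3),cv2.resize(b[100:300,300:620],(480,300),interpolation=3)])[:,:,::-1])
E
```

```text
4.4333 [ 0.56686958 -0.24872823  0.12792063] (array([-0.12416402, -0.13589362, 57.29548382]), np.float64(114.7139845335018)) 0.049009981029594134 34.99961420428008 [-0.74850698 -0.63184884 -4.35136606]
[ -1.14279189  -0.97070974 105.91639463]
```

View pics/p3.png

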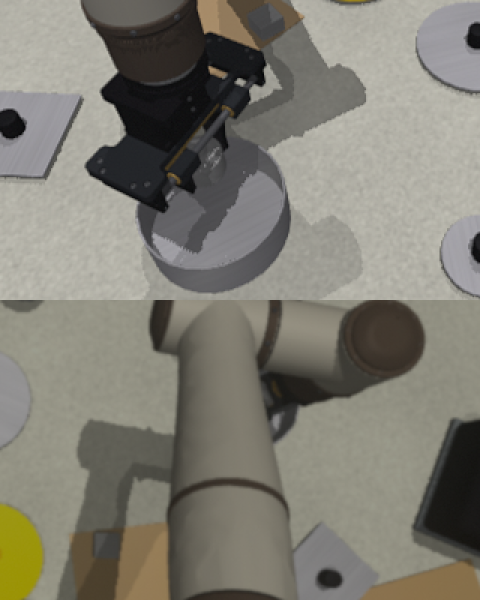

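The weight is held upright over the tin at scene crop (210,160). Next I lower it.

Call:
step_arm --increments '[{"delta_pos": [0, 0, 35], "angular": [0, 0, 0], "jaw": -1}, {"delta_pos": [0, 0, 65], "angular": [0, 0, 0], "jaw": -1}, {"delta_pos": [0, 0, 85], "angular": [0, 0, 0], "jaw": -1}, {"delta_pos": [0, 0, 96], "angular": [0, 0, 0], "jaw": -1}, {"delta_pos": [0, 0, 102], "angular": [0, 0, 0], "jaw": -1}, {"delta_pos": [0, 0, 105], "angular": [0, 0, 0], "jaw": -1}, {"delta_pos": [0, 0, 106], "angular": [0, 0, 0], "jaw": -1}, {"delta_pos": [0, 0, 107], "angular": [0, 0, 0], "jaw": -1}]'

```text
time: 5.2
position: [0.5693, -0.2494, 0.0237]
eef_rot: [-0.673, 3.066, -0.002]
wrist_force: [-0.5, -0.5, -4.6]
grip_width: 0.0493
finger_force: 35.0
```

Call:
step_arm --increments '[{"delta_pos": [0, 0, 0.5], "angular": [0, 0, 0], "jaw": -1}, {"delta_pos": [0, 0, 0.5], "angular": [0, 0, 0], "jaw": -1}, {"delta_pos": [0, 0, 0.5], "angular": [0, 0, 0], "jaw": -1}]'

```text
time: 5.45
position: [0.5685, -0.2495, 0.0226]
eef_rot: [-0.673, 3.067, -0.001]
wrist_force: [0.3, 0.0, -4.4]
grip_width: 0.0493
finger_force: 35.0
```

Call:
step_arm --increments '[{"delta_pos": [0, 0, 1], "angular": [0, 0, 0], "jaw": -1}, {"delta_pos": [0, 0, 2], "angular": [0, 0, 0], "jaw": -1}, {"delta_pos": [0, 0, 2], "angular": [0, 0, 0], "jaw": -1}, {"delta_pos": [0, 0, 2], "angular": [0, 0, 0], "jaw": -1}]'

```text
time: 5.78
position: [0.5681, -0.2494, 0.0198]
eef_rot: [-0.673, 3.069, -0.0]
wrist_force: [0.8, 0.4, -3.8]
grip_width: 0.0496
finger_force: 35.0
```

Call:
step_arm --increments '[{"delta_pos": [0, 0, 0.7], "angular": [0, 0, 0], "jaw": -1}, {"delta_pos": [0, 0, 1.3], "angular": [0, 0, 0], "jaw": -1}, {"delta_pos": [0, 0, 1.3], "angular": [0, 0, 0], "jaw": -1}, {"delta_pos": [0, 0, 1.3], "angular": [0, 0, 0], "jaw": -1}]'

```text
time: 6.12
position: [0.5681, -0.2494, 0.0197]
eef_rot: [-0.674, 3.068, -0.001]
wrist_force: [-2.2, 1.3, 5.9]
grip_width: 0.0491
finger_force: 35.0
```

Contact with the tin floor is felt. I'll release to about 70 mm opening and rise.

Call:
step_arm --increments '[{"delta_pos": [0, 0, 0], "angular": [0, 0, 0], "jaw": 0.6}, {"delta_pos": [0, 0, 0], "angular": [0, 0, 0], "jaw": 0.6}, {"delta_pos": [0, 0, 0], "angular": [0, 0, 0], "jaw": 0.6}, {"delta_pos": [0, 0, 0], "angular": [0, 0, 0], "jaw": 0.6}, {"delta_pos": [0, 0, 0], "angular": [0, 0, 0], "jaw": 0.6}]'

```text
time: 6.53
position: [0.5682, -0.2494, 0.0184]
eef_rot: [-0.673, 3.068, -0.0]
wrist_force: [-0.9, 0.8, -0.2]
grip_width: 0.0682
finger_force: 0.0
```

Call:
step_arm --increments '[{"delta_pos": [0, 0, -15], "angular": [0, 0, 0], "jaw": 0.6}, {"delta_pos": [0, 0, -40], "angular": [0, 0, 0], "jaw": 0.6}, {"delta_pos": [0, 0, -80], "angular": [0, 0, 0], "jaw": 0.6}, {"delta_pos": [0, 0, -120], "angular": [0, 0, 0], "jaw": 0.6}, {"delta_pos": [0, 0, -160], "angular": [0, 0, 0], "jaw": 0.6}, {"delta_pos": [0, 0, -190], "angular": [0, 0, 0], "jaw": 0.6}, {"delta_pos": [0, 0, -190], "angular": [0, 0, 0], "jaw": 0.6}]'

```text
time: 7.12
position: [0.5718, -0.2508, 0.2171]
eef_rot: [-0.672, 3.055, -0.013]
wrist_force: [1.6, -0.2, 0.4]
grip_width: 0.0695
finger_force: 0.0
```

```bash
python3 - <<'E'
from h import *
s=ctrl.sense(); print(s['time'],s['position'],tilt(),s['grip_width'],s['joint_pos'])
print(delta([.568,.194,.2]))
E
```

```text
7.1167 [ 0.57181493 -0.25082395  0.21706475] (array([ 0.64437113,  0.62517731, 57.28874487]), np.float64(114.8126235988824)) 0.0695162477617878 [-0.15316725  0.38725378 -0.03182848  0.00316049 -1.13631006 -0.98581405]
[-183.05478569  405.52305717   14.70043274]
```

Call:
step_arm --increments '[{"delta_pos": [-263, 405, 10], "angular": [0, 0, 0], "jaw": 1}, {"delta_pos": [-263, 405, 10], "angular": [0, 0, 0], "jaw": 1}, {"delta_pos": [-263, 405, 10], "angular": [0, 0, 0], "jaw": 1}, {"delta_pos": [-263, 405, 10], "angular": [0, 0, 0], "jaw": 1}, {"delta_pos": [-263, 405, 10], "angular": [0, 0, 0], "jaw": 1}, {"delta_pos": [-263, 405, 10], "angular": [0, 0, 0], "jaw": 1}, {"delta_pos": [-263, 405, 10], "angular": [0, 0, 0], "jaw": 1}, {"delta_pos": [-263, 405, 10], "angular": [0, 0, 0], "jaw": 1}]'

```text
time: 7.78
position: [0.6158, 0.0825, 0.2013]
eef_rot: [-0.673, 3.069, 0.0]
wrist_force: [0.4, -0.1, -0.1]
grip_width: 0.0873
finger_force: 0.0
```

```bash
python3 - <<'E'
from h import *
s=ctrl.sense(); print(s['position'],tilt(),s['joint_pos'],delta([.641,.227,.2]))
E
```

```text
[0.61581871 0.08250569 0.20131885] (array([ 4.07225374e-03, -1.34048215e-03,  5.72957794e+01]), np.float64(114.74864314983034)) [ 3.93288591e-01  4.01481164e-01 -4.93812137e-02 -2.90266308e-05
 -1.11986383e+00 -1.53212696e+00] [-83.35921853 120.68107183   1.32759618]
```

Call:
step_arm --increments '[{"delta_pos": [-83, 121, 1], "angular": [0, 0, 0], "jaw": 1}, {"delta_pos": [-83, 121, 1], "angular": [0, 0, 0], "jaw": 1}, {"delta_pos": [-83, 121, 1], "angular": [0, 0, 0], "jaw": 1}, {"delta_pos": [-83, 121, 1], "angular": [0, 0, 0], "jaw": 1}, {"delta_pos": [-83, 121, 1], "angular": [0, 0, 0], "jaw": 1}, {"delta_pos": [-83, 121, 1], "angular": [0, 0, 0], "jaw": 1}]'

```text
time: 8.28
position: [0.6403, 0.2263, 0.1993]
eef_rot: [0.676, -3.066, 0.001]
wrist_force: [-0.0, -0.5, -0.1]
grip_width: 0.0873
finger_force: 0.0
```

```bash
python3 - <<'E'
from h import *
c=shot('wrist'); t=shot('top'); s=ctrl.sense(); print(s['time'],s['position'],tilt()[0])
im=c['color']; g=cv2.cvtColor(im,cv2.COLOR_RGB2GRAY)
cv2.imwrite('pics/p4.png',np.hstack([cv2.resize(im[:250],(480,188),interpolation=3),cv2.resize(t['color'][110:230,400:519],(188,188),interpolation=3)])[:,:,::-1])
u,v=proj(c,[.568,.194,.045]);print('pred',u,v)
n,l,st,ce=cv2.connectedComponentsWithStats((g[:225]<40).astype(np.uint8))
for i in range(1,n):
    if st[i,4]>60: print(st[i],ce[i])
for r in range(int(v)-40,int(v)+40,4): print(r,g[r,int(u)-40:int(u)+42:5].tolist())
E
```

```text
8.3833 [0.64038927 0.22425503 0.2001664 ] [-5.91895367e-02  1.14610057e-02  5.72957478e+01]
pred 322.0300411773855 115.82194437138921
[310 104  26  27 528] [322.27083333 117.34659091]
[524 172  43  30 920] [544.67934783 186.44782609]
[ 45 208  42  17 553] [ 67.38517179 217.49186257]
75 [162, 159, 161, 161, 157, 163, 166, 172, 187, 191, 192, 189, 184, 181, 184, 184, 183]
79 [164, 160, 160, 160, 159, 158, 157, 165, 190, 188, 188, 187, 190, 183, 184, 189, 182]
83 [162, 165, 159, 158, 164, 158, 164, 161, 189, 187, 192, 190, 191, 186, 181, 182, 186]
87 [161, 164, 165, 160, 158, 161, 165, 163, 188, 189, 188, 188, 189, 185, 184, 183, 183]
91 [164, 165, 167, 165, 160, 161, 162, 162, 183, 190, 190, 190, 187, 190, 186, 183, 181]
95 [166, 164, 167, 163, 161, 161, 162, 164, 173, 186, 188, 186, 191, 183, 188, 183, 183]
99 [165, 167, 162, 164, 165, 160, 162, 163, 173, 179, 185, 191, 186, 188, 187, 189, 131]
103 [172, 166, 169, 163, 165, 162, 163, 148, 58, 93, 113, 151, 122, 124, 122, 124, 116]
107 [166, 172, 170, 165, 167, 168, 134, 25, 29, 25, 71, 116, 118, 109, 118, 112, 116]
111 [164, 160, 120,
[... 166 characters left out ...]
, 96, 86, 2, 16, 30, 29, 12, 104, 113, 116, 115, 110, 118]
123 [172, 88, 87, 89, 91, 92, 19, 18, 16, 18, 7, 114, 113, 111, 116, 118, 112]
127 [168, 93, 91, 89, 89, 90, 68, 12, 5, 12, 74, 116, 110, 112, 109, 114, 112]
131 [170, 93, 85, 88, 85, 88, 90, 74, 46, 71, 105, 112, 113, 112, 114, 111, 110]
135 [169, 98, 87, 87, 86, 86, 92, 91, 88, 86, 96, 111, 110, 109, 114, 112, 112]
139 [171, 101, 89, 86, 87, 85, 86, 91, 86, 80, 86, 108, 109, 110, 113, 109, 112]
143 [176, 110, 86, 87, 87, 82, 85, 89, 88, 86, 84, 113, 110, 112, 112, 110, 112]
147 [170, 109, 87, 88, 87, 85, 88, 87, 87, 90, 82, 110, 110, 110, 110, 110, 112]
151 [171, 113, 88, 84, 84, 86, 84, 85, 84, 88, 86, 94, 108, 108, 111, 112, 107]
```

View pics/p4.png

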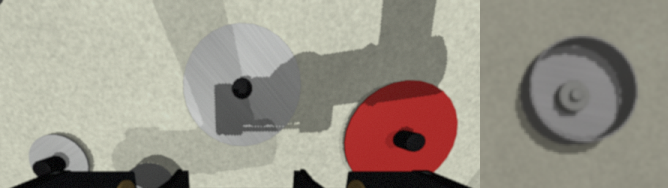

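The lid's knob is at wrist pixel (322,117), and the top crop shows the weight upright inside the tin. Next I compute the grasp.

```bash
python3 - <<'E'
from h import *
c=shot('wrist'); p=ray(c,322.3,117.3,.034); print(p, ray(c,320.5,113.5,.045))
print(delta([p[0],p[1],.029]),ctrl.sense()['position'])
E
```

```text
[0.56904058 0.19295867 0.034     ] [0.56659292 0.18968091 0.045     ]
[ 77.71518389   1.80985689 171.49450064] [0.64050722 0.22381711 0.20044552]
```

Call:
step_arm --increments '[{"delta_pos": [40, 1, 20], "angular": [0, 0, 0], "jaw": 1}, {"delta_pos": [78, 2, 30], "angular": [0, 0, 0], "jaw": 1}, {"delta_pos": [78, 2, 70], "angular": [0, 0, 0], "jaw": 1}, {"delta_pos": [78, 2, 110], "angular": [0, 0, 0], "jaw": 1}, {"delta_pos": [78, 2, 140], "angular": [0, 0, 0], "jaw": 1}, {"delta_pos": [78, 2, 158], "angular": [0, 0, 0], "jaw": 1}, {"delta_pos": [78, 2, 168], "angular": [0, 0, 0], "jaw": 1}, {"delta_pos": [78, 2, 171], "angular": [0, 0, 0], "jaw": 1}]'

```text
time: 9.1
position: [0.5683, 0.1926, 0.0282]
eef_rot: [0.67, -3.067, 0.002]
wrist_force: [0.7, -0.3, 0.7]
grip_width: 0.0869
finger_force: 0.0
```

Call:
step_arm --increments '[{"delta_pos": [0, 0, 0], "angular": [0, 0, 0], "jaw": 1}, {"delta_pos": [0, 0, 0], "angular": [0, 0, 0], "jaw": 1}]'

```text
time: 9.27
position: [0.5701, 0.1943, 0.0311]
eef_rot: [-0.672, 3.066, 0.001]
wrist_force: [0.0, -0.3, 0.8]
grip_width: 0.0869
finger_force: 0.0
```

Call:
step_arm --increments '[{"delta_pos": [0, 0, 0], "angular": [0, 0, 0], "jaw": -1}, {"delta_pos": [0, 0, 0], "angular": [0, 0, 0], "jaw": -1}, {"delta_pos": [0, 0, 0], "angular": [0, 0, 0], "jaw": -1}, {"delta_pos": [0, 0, 0], "angular": [0, 0, 0], "jaw": -1}, {"delta_pos": [0, 0, 0], "angular": [0, 0, 0], "jaw": -1}, {"delta_pos": [0, 0, 0], "angular": [0, 0, 0], "jaw": -1}, {"delta_pos": [0, 0, 0], "angular": [0, 0, 0], "jaw": -1}, {"delta_pos": [0, 0, 0], "angular": [0, 0, 0], "jaw": -1}]' --newtons 50

```text
time: 9.93
position: [0.569, 0.1942, 0.0295]
eef_rot: [0.673, -3.069, 0.0]
wrist_force: [1.5, -0.1, -0.0]
grip_width: 0.042
finger_force: 0.0
```

Call:
step_arm --increments '[{"delta_pos": [0, 0, -10], "angular": [0, 0, 0], "jaw": -1}, {"delta_pos": [0, 0, -30], "angular": [0, 0, 0], "jaw": -1}, {"delta_pos": [0, 0, -60], "angular": [0, 0, 0], "jaw": -1}, {"delta_pos": [0, 0, -90], "angular": [0, 0, 0], "jaw": -1}, {"delta_pos": [0, 0, -120], "angular": [0, 0, 0], "jaw": -1}, {"delta_pos": [0, 0, -130], "angular": [0, 0, 0], "jaw": -1}, {"delta_pos": [0, 0, -130], "angular": [0, 0, 0], "jaw": -1}]'

```text
time: 10.52
position: [0.5708, 0.1952, 0.1641]
eef_rot: [-0.672, 3.061, 0.004]
wrist_force: [-0.9, 0.2, 0.3]
grip_width: 0.0018
finger_force: 0.0
```

```bash
python3 - <<'E'
from h import *
s=ctrl.sense(); print(s['time'],s['position'],tilt(),s['grip_width'],s['finger_force'],s['wrist_force'])
print(delta([.5675,-.2495,.16]))
E
```

```text
10.5167 [0.57084752 0.19520414 0.16413388] (array([ 4.78537394e-01, -3.21454021e-02,  5.72937721e+01]), np.float64(114.77256888205278)) 0.0017810106172108453 0.0 [-0.9005227   0.18529269  0.26541778]
[ 189.40429505 -402.38124445    2.32629567]
```

The fingers hadn't finished closing when the lift began, so nothing was gripped. I'll reopen, back off and look again.

Call:
step_arm --increments '[{"delta_pos": [-78, 0, -36], "angular": [0, 0, 0], "jaw": 0.6}, {"delta_pos": [-78, 0, -36], "angular": [0, 0, 0], "jaw": 0.6}, {"delta_pos": [-78, 0, -36], "angular": [0, 0, 0], "jaw": 0.6}, {"delta_pos": [-78, 0, -36], "angular": [0, 0, 0], "jaw": 0.6}, {"delta_pos": [-78, 0, -36], "angular": [0, 0, 0], "jaw": 0.6}, {"delta_pos": [-78, 0, -36], "angular": [0, 0, 0], "jaw": 0.6}, {"delta_pos": [-78, 0, -36], "angular": [0, 0, 0], "jaw": 0.6}, {"delta_pos": [-78, 0, -36], "angular": [0, 0, 0], "jaw": 0.6}]'

```text
time: 11.18
position: [0.6389, 0.2264, 0.1952]
eef_rot: [0.673, -3.067, 0.001]
wrist_force: [-0.3, -0.6, -0.2]
grip_width: 0.0471
finger_force: 0.0
```

```bash
python3 - <<'E'
from h import *
c=shot('wrist','w5.png'); s=ctrl.sense(); print(s['time'],s['position'],s['grip_width'],tilt()[0])
im=c['color']; g=cv2.cvtColor(im,cv2.COLOR_RGB2GRAY)
print('pred',proj(c,[.568,.193,.034]))
n,l,st,ce=cv2.connectedComponentsWithStats((g[:225]<40).astype(np.uint8))
for i in range(1,n):
    if 300<st[i,4]<800: 
        p=ray(c,*ce[i],.034); print(st[i],ce[i],p,delta([p[0],p[1],.029]))
E
```

```text
11.2333 [0.63914677 0.2265487  0.19541745] 0.05084286422690919 [-4.45828548e-02  4.01388460e-04  5.72957622e+01]
pred (np.float64(320.36960516260126), np.float64(116.73923229308238))
[318 104  25  27 534] [330.13857678 116.88951311] [0.56374096 0.2026244  0.034     ] [ 78.36702291   9.8348077  166.47840775]
[ 41 210  44  15 449] [ 65.23385301 218.83073497] [ 0.79972044 -0.03303952  0.034     ] [ -37.30914826 -302.96354966  166.39058938]
```

View pics/w5.png

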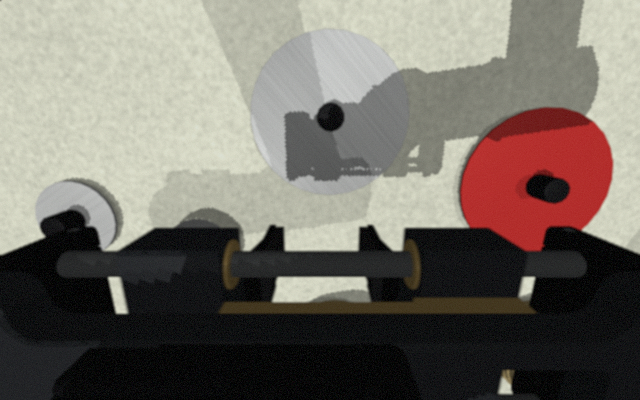

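The lid still lies flat, with its knob at (330,117). It has shifted about 10 mm along the closing line. I'll grasp again and wait for full closure this time.

Call:
step_arm --increments '[{"delta_pos": [40, 5, 20], "angular": [0, 0, 0], "jaw": 0.6}, {"delta_pos": [78, 10, 30], "angular": [0, 0, 0], "jaw": 0.6}, {"delta_pos": [78, 10, 70], "angular": [0, 0, 0], "jaw": 0.6}, {"delta_pos": [78, 10, 110], "angular": [0, 0, 0], "jaw": 0.6}, {"delta_pos": [78, 10, 140], "angular": [0, 0, 0], "jaw": 0.6}, {"delta_pos": [78, 10, 156], "angular": [0, 0, 0], "jaw": 0.6}, {"delta_pos": [78, 10, 164], "angular": [0, 0, 0], "jaw": 0.6}, {"delta_pos": [78, 10, 167], "angular": [0, 0, 0], "jaw": 0.6}]'

```text
time: 11.9
position: [0.5641, 0.2028, 0.0274]
eef_rot: [0.673, -3.066, 0.001]
wrist_force: [-0.5, 0.1, 1.1]
grip_width: 0.0697
finger_force: 0.0
```

Call:
step_arm --increments '[{"delta_pos": [0, 0, 0], "angular": [0, 0, 0], "jaw": -1}, {"delta_pos": [0, 0, 0], "angular": [0, 0, 0], "jaw": -1}, {"delta_pos": [0, 0, 0], "angular": [0, 0, 0], "jaw": -1}, {"delta_pos": [0, 0, 0], "angular": [0, 0, 0], "jaw": -1}, {"delta_pos": [0, 0, 0], "angular": [0, 0, 0], "jaw": -1}, {"delta_pos": [0, 0, 0], "angular": [0, 0, 0], "jaw": -1}, {"delta_pos": [0, 0, 0], "angular": [0, 0, 0], "jaw": -1}, {"delta_pos": [0, 0, 0], "angular": [0, 0, 0], "jaw": -1}]' --newtons 50

```text
time: 12.57
position: [0.5649, 0.2034, 0.029]
eef_rot: [-0.673, 3.068, 0.0]
wrist_force: [-2.4, 0.4, 2.4]
grip_width: 0.029
finger_force: 50.0
```

Call:
step_arm --increments '[{"delta_pos": [0, 0, 0], "angular": [0, 0, 0], "jaw": -1}, {"delta_pos": [0, 0, 0], "angular": [0, 0, 0], "jaw": -1}, {"delta_pos": [0, 0, 0], "angular": [0, 0, 0], "jaw": -1}, {"delta_pos": [0, 0, 0], "angular": [0, 0, 0], "jaw": -1}]'

```text
time: 12.9
position: [0.565, 0.2034, 0.029]
eef_rot: [-0.673, 3.068, 0.0]
wrist_force: [-1.3, -0.4, 3.8]
grip_width: 0.0291
finger_force: 50.0
```

Call:
step_arm --increments '[{"delta_pos": [0, 0, -5], "angular": [0, 0, 0], "jaw": -1}, {"delta_pos": [0, 0, -20], "angular": [0, 0, 0], "jaw": -1}, {"delta_pos": [0, 0, -45], "angular": [0, 0, 0], "jaw": -1}, {"delta_pos": [0, 0, -75], "angular": [0, 0, 0], "jaw": -1}, {"delta_pos": [0, 0, -105], "angular": [0, 0, 0], "jaw": -1}, {"delta_pos": [0, 0, -125], "angular": [0, 0, 0], "jaw": -1}, {"delta_pos": [0, 0, -130], "angular": [0, 0, 0], "jaw": -1}, {"delta_pos": [0, 0, -130], "angular": [0, 0, 0], "jaw": -1}]'

```text
time: 13.57
position: [0.5651, 0.2037, 0.1596]
eef_rot: [-0.672, 3.066, 0.002]
wrist_force: [0.6, -0.3, -2.0]
grip_width: 0.029
finger_force: 50.0
```

```bash
python3 - <<'E'
from h import *
s=ctrl.sense(); print(s['time'],s['position'],tilt(),s['grip_width'],s['finger_force'],s['wrist_force'])
print(delta([.5675,-.2495,.16]))
E
```

```text
13.5667 [0.56511737 0.20369664 0.15963728] (array([ 1.50645382e-01, -5.32650297e-02,  5.72955567e+01]), np.float64(114.72683989026866)) 0.029021968545431466 49.99947686679661 [ 0.6099965  -0.27021175 -1.99039946]
[ 187.402023   -412.64021751   -1.23906346]
```

Lid held. I'll carry it over the tin at moderate speed (about 28 mm per row).

Call:
step_arm --increments '[{"delta_pos": [6, -13, 0], "angular": [0, 0, 0], "jaw": -1}, {"delta_pos": [18, -39, 0], "angular": [0, 0, 0], "jaw": -1}, {"delta_pos": [30, -66, 0], "angular": [0, 0, 0], "jaw": -1}, {"delta_pos": [43, -94, 0], "angular": [0, 0, 0], "jaw": -1}, {"delta_pos": [55, -121, 0], "angular": [0, 0, 0], "jaw": -1}, {"delta_pos": [68, -149, 0], "angular": [0, 0, 0], "jaw": -1}, {"delta_pos": [80, -176, 0], "angular": [0, 0, 0], "jaw": -1}, {"delta_pos": [93, -204, 0], "angular": [0, 0, 0], "jaw": -1}]'

```text
time: 14.23
position: [0.5637, -0.023, 0.1558]
eef_rot: [0.671, -3.064, -0.001]
wrist_force: [0.7, -0.2, -2.6]
grip_width: 0.0291
finger_force: 50.0
```

Call:
step_arm --increments '[{"delta_pos": [13, -28, 0], "angular": [0, 0, 0], "jaw": -1}, {"delta_pos": [25, -56, 0], "angular": [0, 0, 0], "jaw": -1}, {"delta_pos": [38, -84, 0], "angular": [0, 0, 0], "jaw": -1}, {"delta_pos": [51, -112, 0], "angular": [0, 0, 0], "jaw": -1}, {"delta_pos": [64, -140, 0], "angular": [0, 0, 0], "jaw": -1}, {"delta_pos": [76, -167, 0], "angular": [0, 0, 0], "jaw": -1}, {"delta_pos": [88, -192, 0], "angular": [0, 0, 0], "jaw": -1}, {"delta_pos": [94, -208, 0], "angular": [0, 0, 0], "jaw": -1}]'

```text
time: 14.9
position: [0.5649, -0.2517, 0.1553]
eef_rot: [0.668, -3.064, -0.004]
wrist_force: [0.3, 0.5, -1.5]
grip_width: 0.0291
finger_force: 50.0
```

Call:
step_arm --increments '[{"delta_pos": [0, 0, 0], "angular": [0, 0, 0], "jaw": -1}, {"delta_pos": [0, 0, 0], "angular": [0, 0, 0], "jaw": -1}, {"delta_pos": [0, 0, 0], "angular": [0, 0, 0], "jaw": -1}]'

```text
time: 15.15
position: [0.5661, -0.2488, 0.1566]
eef_rot: [0.671, -3.066, -0.003]
wrist_force: [1.7, 0.6, -1.8]
grip_width: 0.0289
finger_force: 50.0
```

```bash
python3 - <<'E'
from h import *
s=ctrl.sense(); print(s['time'],s['position'],tilt(),s['grip_width'],s['finger_force'],s['wrist_force'])
print(delta([.5675,-.2495,.09]))
a=shot('scene');w=shot('wrist')['color']
# predicted tin rim drawn as dots for checking centre
im=a['color'].copy()
for P,z in(([.5675,-.2495],.065),([.5675,-.2495],0)):
    for t in np.arange(0,6.28,.3):
        u,v=proj(a,[P[0]+.085*np.cos(t),P[1]+.085*np.sin(t),z]);cv2.circle(im,(int(round(u)),int(round(v))),0,(0,255,0) if z else (255,0,255),-1)
cv2.imwrite('pics/p6.png',np.vstack([cv2.resize(im[200:390,100:320],(637,550),interpolation=0)])[:,:,::-1])
E
```

```text
15.15 [ 0.56608779 -0.2487546   0.15656976] (array([-0.16585324, -0.15535662, 57.29532884]), np.float64(114.70924084507146)) 0.0288697032428387 49.99985712580383 [ 1.66323959  0.62596238 -1.79713953]
[-1.16400636 -1.44796764 66.5629908 ]
```

View pics/p6.png

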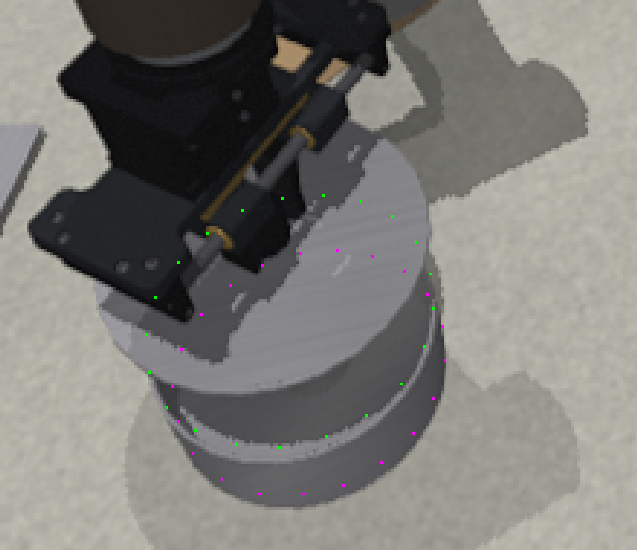

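The crop shows the lid level above the tin. The tin's outline sits about 4 px below the predicted dots: rim bottom at v≈460 against 447, in crop pixels. I'll check whether the lid shows the same offset, which would make it camera bias.

```bash
python3 - <<'E'
from h import *
a=shot('scene');s=ctrl.sense();p=s['position']
k=637/220
def ext(c,r,z):
    q=np.array([proj(a,[c[0]+r*np.cos(t),c[1]+r*np.sin(t),z]) for t in np.linspace(0,6.28,300)]);q=(q-[100,200])*k
    return q.min(0).round(),q.max(0).round()
print('plate top',ext(p,.092,p[2]-.029+.013),'bottom',ext(p,.092,p[2]-.029+.008))
print('rim',ext([.5675,-.2495],.085,.065),'base',ext([.5675,-.2495],.085,0))
for d in([.005,0],[0,-.005]):print(d,ext([.5675+d[0],-.2495+d[1]],.085,.065))
# base/rim/plate bottom edges: vertical gradients in the column below
g=cv2.cvtColor(a['color'],cv2.COLOR_RGB2GRAY)
for u in(195,200,205):print(u,[(v,int(g[v,u])) for v in range(328,380,1)])
E
```

```text
plate top (array([ 94., 109.]), array([432., 393.])) bottom (array([ 97., 114.]), array([433., 397.]))
rim (array([144., 193.]), array([432., 447.])) base (array([172., 248.]), array([442., 494.]))
[0.005, 0] (array([148., 198.]), array([436., 454.]))
[0, -0.005] (array([136., 197.]), array([425., 453.]))
195 [(328, 140), (329, 140), (330, 138), (331, 137), (332, 143), (333, 126), (334, 89), (335, 76), (336, 79), (337, 79), (338, 79), (339, 79), (340, 80), (341, 81), (342, 80), (343, 81), (344, 82), (345, 82), (346, 82), (347, 83), (348, 82), (349, 82), (350, 84), (351, 84), (352, 83), (353, 121), (354, 140), (355, 139), (356, 141), (357, 135), (358, 139), (359, 122), (360, 99), (361, 98), (362, 101), (363, 100), (364, 99), (365, 98), (366, 99), (367, 99), (368, 100), (369, 98), (370, 98), (371, 97), (372, 99), (373, 98), (374, 94), (375, 138), (376, 160), (377, 158), (378, 157), (379, 154)]
200 [(328, 139), (329, 137), (330, 136), (331, 142), (332, 120), (333, 82), (334, 72), (335, 77), (336, 79), (337, 81), (338, 82), (339, 82), (340, 82), (341, 83), (342, 83), (343, 84), (344, 84)
[... 289 characters left out ...]
 97), (371, 98), (372, 98), (373, 96), (374, 93), (375, 143), (376, 167), (377, 162), (378, 158), (379, 156)]
205 [(328, 137), (329, 140), (330, 119), (331, 85), (332, 74), (333, 76), (334, 77), (335, 78), (336, 80), (337, 82), (338, 84), (339, 84), (340, 85), (341, 85), (342, 85), (343, 84), (344, 84), (345, 86), (346, 87), (347, 87), (348, 86), (349, 87), (350, 88), (351, 86), (352, 83), (353, 119), (354, 137), (355, 135), (356, 123), (357, 124), (358, 113), (359, 98), (360, 97), (361, 98), (362, 97), (363, 98), (364, 98), (365, 97), (366, 95), (367, 96), (368, 96), (369, 96), (370, 96), (371, 97), (372, 95), (373, 94), (374, 98), (375, 140), (376, 160), (377, 159), (378, 158), (379, 156)]
```

```bash
python3 - <<'E'
from h import *
from scipy.optimize import least_squares
a=shot('scene');t=shot('top');s=ctrl.sense();p=s['position'];print(p)
A=cv2.cvtColor(a['color'],7).astype(float);S1=cv2.imread('pics/scene1.png',0).astype(float);T1=cv2.imread('pics/top1.png',0).astype(float)
def fit(cam,g,c0,r,z,angs,half=.018,sgn=None):
    # strongest radial edge near each predicted point -> ray onto plane -> circle of known radius
    pts=[]
    for th in angs:
        d=np.array([np.cos(th),np.sin(th)]);rr=np.arange(r-half,r+half,.0005)
        q=np.array([proj(cam,[c0[0]+x*d[0],c0[1]+x*d[1],z]) for x in rr],np.float32)
        pr=cv2.remap(g.astype(np.float32),q[:,:1],q[:,1:],1)[:,0]
        gr=np.gradient(cv2.GaussianBlur(pr[:,None],(1,9),0)[:,0]); i=np.argmax(gr*sgn if sgn else abs(gr)); pts.append(np.array(c0)+rr[i]*d)
    pts=np.array(pts);f=least_squares(lambda c:np.hypot(*(pts-c).T)-r,c0,loss='soft_l1',f_scale=.001)
    return f.x.round(4), np.abs(f.fun).mean().round(4)
c=np.array([.5675,-.2495]); far=np.arctan2(-.344+.25,.990-.5675)
near=far+np.linspace(-1.1,1.1,25)
print('scene now base',fit(a,A,c+[.008,0],.085,0,near,sgn=1),'scene1 base',fit(a,S1,c+[.008,0],.085,0,near,sgn=1))
print('scene now lid bottom edge',fit(a,A,p[:2],.092,p[2]-.021,near,.012,-1),'top edge',fit(a,A,p[:2],.092,p[2]-.016,near,.012,-1))
out=np.arctan2(-.25-.108,.5675-.384)+np.linspace(-1.1,1.1,25)
print('top1 rim',fit(t,T1,c,.085,.065,out,sgn=1))
print('lid orig scene1',fit(a,S1,[.572,.194],.092,.013,np.linspace(0,6.28,40)),'top1',fit(t,T1,[.568,.194],.092,.013,np.linspace(0,6.28,40)))
E
```

```text
[ 0.56747013 -0.2482423   0.15856581]
scene now base (array([ 0.5744, -0.2528]), np.float64(0.0003)) scene1 base (array([ 0.5743, -0.2528]), np.float64(0.0003))
scene now lid bottom edge (array([ 0.5634, -0.248 ]), np.float64(0.001)) top edge (array([ 0.5661, -0.2487]), np.float64(0.0006))
top1 rim (array([ 0.5732, -0.2504]), np.float64(0.0008))
lid orig scene1 (array([0.569 , 0.1946]), np.float64(0.0016)) top1 (array([0.5683, 0.1956]), np.float64(0.0031))
```

The tin hasn't moved, and edge fits from both cameras put it at about (.574,-.252). The lid is about 8 mm short in x and 3 mm off in y, so I'll correct that and lower.

Call:
step_arm --increments '[{"delta_pos": [-6, -6, 10], "angular": [0, 0, 0], "jaw": -1}, {"delta_pos": [-6, -6, 25], "angular": [0, 0, 0], "jaw": -1}, {"delta_pos": [-6, -6, 40], "angular": [0, 0, 0], "jaw": -1}, {"delta_pos": [-6, -6, 50], "angular": [0, 0, 0], "jaw": -1}, {"delta_pos": [-6, -6, 56], "angular": [0, 0, 0], "jaw": -1}, {"delta_pos": [-6, -6, 58], "angular": [0, 0, 0], "jaw": -1}, {"delta_pos": [-6, -6, 58], "angular": [0, 0, 0], "jaw": -1}, {"delta_pos": [-6, -6, 58], "angular": [0, 0, 0], "jaw": -1}]'

```text
time: 16.07
position: [0.576, -0.2522, 0.1012]
eef_rot: [-0.673, 3.067, -0.001]
wrist_force: [-0.5, -0.7, -1.2]
grip_width: 0.029
finger_force: 50.0
```

```bash
python3 - <<'E'
from h import *
a=shot('scene');w=ctrl.sense();print(w['time'],w['position'],w['wrist_force'],tilt()[0])
cv2.imwrite('pics/p7.png',cv2.resize(a['color'][200:390,100:320],(637,550),interpolation=3)[:,:,::-1])
E
```

```text
16.1167 [ 0.57603689 -0.25224335  0.1014578 ] [-0.41854638  0.81320973 -0.7235306 ] [ 0.07439417  0.07061565 57.2956877 ]
```

Call:
step_arm --increments '[{"delta_pos": [0, 0, 2], "angular": [0, 0, 0], "jaw": -1}, {"delta_pos": [0, 0, 4], "angular": [0, 0, 0], "jaw": -1}, {"delta_pos": [0, 0, 6], "angular": [0, 0, 0], "jaw": -1}, {"delta_pos": [0, 0, 7], "angular": [0, 0, 0], "jaw": -1}, {"delta_pos": [0, 0, 7], "angular": [0, 0, 0], "jaw": -1}]'

```text
time: 16.53
position: [0.5751, -0.252, 0.0933]
eef_rot: [0.673, -3.068, -0.0]
wrist_force: [-0.2, -0.0, -2.7]
grip_width: 0.0288
finger_force: 50.0
```

Call:
step_arm --increments '[{"delta_pos": [0, 0, 1.5], "angular": [0, 0, 0], "jaw": -1}, {"delta_pos": [0, 0, 3], "angular": [0, 0, 0], "jaw": -1}, {"delta_pos": [0, 0, 4.5], "angular": [0, 0, 0], "jaw": -1}, {"delta_pos": [0, 0, 5.5], "angular": [0, 0, 0], "jaw": -1}, {"delta_pos": [0, 0, 5.5], "angular": [0, 0, 0], "jaw": -1}]'

```text
time: 16.95
position: [0.5752, -0.252, 0.0877]
eef_rot: [0.673, -3.068, -0.0]
wrist_force: [0.3, 0.1, -2.0]
grip_width: 0.0289
finger_force: 50.0
```

Call:
step_arm --increments '[{"delta_pos": [0, 0, 1], "angular": [0, 0, 0], "jaw": -1}, {"delta_pos": [0, 0, 2], "angular": [0, 0, 0], "jaw": -1}, {"delta_pos": [0, 0, 2], "angular": [0, 0, 0], "jaw": -1}]'

```text
time: 17.2
position: [0.5754, -0.2521, 0.0861]
eef_rot: [-0.673, 3.069, -0.0]
wrist_force: [0.5, 0.1, -1.7]
grip_width: 0.0292
finger_force: 50.0
```

Call:
step_arm --increments '[{"delta_pos": [0, 0, 0.7], "angular": [0, 0, 0], "jaw": -1}, {"delta_pos": [0, 0, 1.4], "angular": [0, 0, 0], "jaw": -1}, {"delta_pos": [0, 0, 1.4], "angular": [0, 0, 0], "jaw": -1}]'

```text
time: 17.45
position: [0.5755, -0.2521, 0.086]
eef_rot: [-0.674, 3.068, -0.001]
wrist_force: [-2.2, 0.6, 4.9]
grip_width: 0.029
finger_force: 50.0
```

Plate on the rim, at the expected height with contact force. I'll release fully, check the opening, then rise.

Call:
step_arm --increments '[{"delta_pos": [0, 0, 0], "angular": [0, 0, 0], "jaw": 0.4}, {"delta_pos": [0, 0, 0], "angular": [0, 0, 0], "jaw": 0.4}, {"delta_pos": [0, 0, 0], "angular": [0, 0, 0], "jaw": 0.4}, {"delta_pos": [0, 0, 0], "angular": [0, 0, 0], "jaw": 0.4}, {"delta_pos": [0, 0, 0], "angular": [0, 0, 0], "jaw": 0.4}, {"delta_pos": [0, 0, 0], "angular": [0, 0, 0], "jaw": 0.4}, {"delta_pos": [0, 0, 0], "angular": [0, 0, 0], "jaw": 0.4}]'

```text
time: 18.03
position: [0.5754, -0.2521, 0.0845]
eef_rot: [0.673, -3.068, -0.0]
wrist_force: [-0.4, 0.3, -0.5]
grip_width: 0.0594
finger_force: 0.0
```

Call:
step_arm --increments '[{"delta_pos": [0, 0, -15], "angular": [0, 0, 0], "jaw": 0.4}, {"delta_pos": [0, 0, -45], "angular": [0, 0, 0], "jaw": 0.4}, {"delta_pos": [0, 0, -80], "angular": [0, 0, 0], "jaw": 0.4}, {"delta_pos": [0, 0, -120], "angular": [0, 0, 0], "jaw": 0.4}, {"delta_pos": [0, 20, -130], "angular": [0, 0, 0], "jaw": 0.4}, {"delta_pos": [0, 60, -130], "angular": [0, 0, 0], "jaw": 0.4}, {"delta_pos": [0, 100, -130], "angular": [0, 0, 0], "jaw": 0.4}, {"delta_pos": [0, 140, -130], "angular": [0, 0, 0], "jaw": 0.4}]'

```text
time: 18.7
position: [0.5159, -0.124, 0.2148]
eef_rot: [-0.67, 3.068, 0.0]
wrist_force: [0.7, 0.6, 0.1]
grip_width: 0.0611
finger_force: 0.0
```

Call:
step_arm --increments '[{"delta_pos": [0, 40, 0], "angular": [0, 0, 0], "jaw": 0.4}, {"delta_pos": [0, 80, 0], "angular": [0, 0, 0], "jaw": 0.4}, {"delta_pos": [0, 100, 0], "angular": [0, 0, 0], "jaw": 0.4}, {"delta_pos": [0, 100, 0], "angular": [0, 0, 0], "jaw": 0.4}, {"delta_pos": [0, 100, 0], "angular": [0, 0, 0], "jaw": 0.4}]'

```text
time: 19.12
position: [0.4748, -0.0332, 0.2152]
eef_rot: [-0.677, 3.067, -0.0]
wrist_force: [0.4, -0.2, 0.1]
grip_width: 0.0611
finger_force: 0.0
```

```bash
python3 - <<'E'
from h import *
a=shot('scene')['color'];b=shot('top')['color']
cv2.imwrite('pics/p8.png',np.hstack([cv2.resize(a[200:390,90:320],(560,463),interpolation=3),cv2.resize(b[120:220,410:510],(240,463),interpolation=3)])[:,:,::-1])
E
```

```text
(no output)
```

View pics/p8.png

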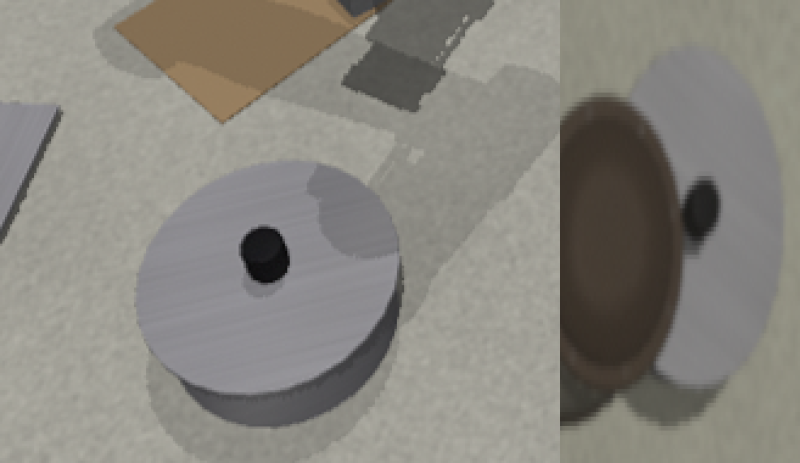

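The lid is level and centred on the tin, knob at scene crop (265,253), and the robot is clear of it. Handing in.

```bash
python3 -c "
from rig import ctrl
print(ctrl.finish_job())"
```

```text
the job is handed in; nothing more can be done
None
```

The weight stood upright in the wide tin, the lid with the black knob went on right way up and level, seated by height and contact force, and the job was handed in at about 19 s; my first lid grasp missed and shifted the lid about 10 mm before the second one held.

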